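Riddle the milling balls and save the cap

TASK

A blue bottle cap has ended up among the washed steel milling balls in the hinged tipping tray. Lift the tray by its black handle so that everything slides out onto the grate and all the balls drop through into the yellow pan, and swing the tray back down; then pick the blue cap off the grate and put it in the white dish.

Things in the scene. Friction and masses are not known exactly. Their poses are not given: they have to be found in the camera images.
- pan: Fixed yellow pan under the grate. Origin: on the table below the grate's centre; tray on its -y side. Grate: five smooth 7 mm bars along y, 17 mm gaps, 137 (x) by 170 mm (y), sloping 10 degrees down to +y: bar tops at z 65, 50, 35 mm (start, middle, end), in a 4 mm rim 8 mm higher than the bars. Five loose 14 mm steel balls start in the tray. Tray hinge line: along this x, at y -80, z 70 mm.
- tray (a joint): Hinge of the aluminium tipping tray (inside 110 x 150 mm, walls 30 mm, open towards the grate). 0 = at rest, leaning 0.09 rad back from the grate; grows as the handle is lifted; stop at 1.2 rad. The balls roll out soon after 0.1, the cap slides out at about 0.5: lift to about 1.1 to empty it. Needs a few newtons; let go, it sinks slowly to 0 by itself.
- tray_handle (a point): Centre of the tray's black handle, a round bar, 10 mm diameter, 108 mm long, parallel to the hinge line (pan's x). At rest it is 199 mm from the hinge line (pan's -y) and 32 mm above it, at z 102 mm. Lifted, it follows a circle of 201 mm radius about the hinge, up and towards the grate, to z 260. Stems at its ends; grip the middle from above, the bar can turn between the fingers.
- blue_cap_center (a point): Centre of the loose blue bottle cap, a solid ribbed disc, 50 mm diameter, 22 mm high, about 25 g; z is its axis. It starts flat on the tray floor and is too big for the grate's gaps. On the grate it slides down to the low end (pan's +y) and lies on the sloping bars, centre about 50 mm and top about 61 mm above the table.
- white_dish_in (a point): Centre of the inner floor (4 mm above the table) of the loose white round dish, 100 mm across at the foot, 112 mm at the rim, 22 mm high, wall 4 mm, 0.25 kg. A green and an orange dish of the same shape, each holding a cap of another colour, stand nearby and are not wanted.
Not all that is in view belongs to the job. There is more than one size of the part that bears blue_cap_center; the job needs the smallest.

How it is judged:
By the outcome, as a careful person would: the job done as asked, in the order asked, and still so for the second after the job is handed in, with the robot touching nothing.
It also fails if it takes over 59 s, if anything falls off the work surface, if the arm or the gripper's body presses on something with over 40 N, if the wrist force passes 120 N, or if a joint passes its speed limit or range.

ROBOT

A 6-joint arm with a two-finger parallel gripper is mounted at the origin on the work surface. World frame = base frame: x ahead of the robot, y to its left, z up, the work surface at z = 0. Lengths are in m, angles in rad, forces in N, time in s.
With the tool pointing down it reaches from about 0.35 to 0.775 m from the base axis. Payload 5.5 kg.
Tool frame: the origin (TCP) lies at the very end of the fingers, on their centre line; the grasp point (between the pads) lies 19 mm behind it; z points along the fingers, x is the direction in which the jaws open and shut, and the axes are right-handed (so a half turn about z gives the same grasp; the last joint's range is limited). The gripper opens to 85 mm and grips with 20 to 120 N. Pads are 22 mm wide; open, the fingers measure 114 mm over their backs; the gripper's body (76 mm by 85 mm) begins 54 mm behind the grasp point. The pads swing forward as they close: fully open they stand 13 mm farther back than shut.
Start: joints at [1.032, 0.313, 0.046, 1.304, 0, 1.431], TCP at [0.223, 0.53, 0.231] pointing down, gripper open.
Joint ranges: [-2.76, 2.76], [-0.86, 1.69], [-1.03, 1.26], [-2.2, 2.34], [-1.47, 1.5], [-3.14, 3.14]. Speed limits (rad/s): [2.57, 2.57, 3.14, 3.14, 3.14, 3.14].

INTERFACE

Orientations are given as a unit quaternion [w, x, y, z].
In Python, from workcell import monitor, eyes, ticket gives the robot as it stands.
- The arm moves only by the tool send_rows, never from a script. Its argument "targets" is a list of rows, each a list of 5 numbers: the shift along the world's x, y, z in m, then the turn about the world's z in degrees, then the closure in counts, from 0 (fully open) to 255 (shut). A call has 1 to 12 rows; each row shifts and turns the commanded pose from where the row before left it; what a row does not reach is not made up. A row lasts 1/10 s, in which the tool goes at most 50 mm and 8.59 degrees, less where a joint would pass 70% of its speed; a pose out of reach is approached as far as the arm can. A call is refused whole if a number of a shift passes 0.05 or a number of a turn 8.59, either way. A call with a gripper value outside its range is refused whole. The fingers move at their own pace and stop on an object; "newtons" is the grip in N (left out, the last holds). Time passes only in rows, so rows that do not move let the fingers close. It gives the time, the measured TCP pose, the force and the opening at its end, in the units of the state.
- monitor.get_state(): the state, without advancing time (a new reading comes with each control period).
- eyes.read_camera(name): name is "side" or "top" or "wrist"; returns a dict with "img" (480x640x3 uint8, red, green, blue), "z_map" (480x640 float32, m along the optical axis (not along the pixel's ray), 0 where there is no reading), "camera_matrix" (3x3 intrinsics, pixels), "pose" (4x4, takes a point from camera to world coordinates); the wrist camera has in their place "T_tool_cam" (4x4, takes a point from camera to tool coordinates, whose origin is the TCP and whose axes are the tool frame's). Camera axes: x right, y down, z forward; pixel columns grow to the right and rows downward; lengths in m; the calibration is good to about 2 mm. A picture is of the moment at which its call begins: read the wrist's pose just before it.
- ticket.hand_in(): hands the job in, once; it reports no verdict.
Trained networks look in the newest picture that a camera, given by its name, has taken for a name from the list of things; names that differ only in an ending like _2 or _b are one class to them, and where a whole thing is asked for, a point or a joint stands for the part that bears it (a point fixed in the world has none). Each returns a list of dicts, best first, with "conf" (0 to 1); they miss things now and then, are a little off and sometimes report something else, mostly with a low value. They report only what shows in the picture. A call takes as long as a camera call. They do not tell look-alikes from the thing itself.
- eyes.spot_in(name, camera): "xyz" ([x, y, z] in m, in world coordinates, good to about 4 mm: the middle of the surface that is visible of it).
- eyes.tip_of(name, camera): "xyz" ([x, y, z] in m, in world coordinates, good to about 4 mm: a listed point, or the origin of a listed thing).
The state is a dict: "clock": time; "joint_pos": joint angles; "qvel": joint speeds; "tau": joint torques, N m; "tcp_pos": TCP position; "orientation": TCP orientation; "wrist_force": force on the tool from outside, world axes, zero at the start; "ft_torque": the same for the moment, N m; "finger_gap": finger opening in m.
Only numpy, scipy, OpenCV 4.12 (cv2) and the standard library are available. Lean on these libraries where they do the work, as an engineer would, in place of code of your own. Each camera call takes 0.05 s, during which the arm holds its last target.

## Working session

There is one attempt and no reset: what is moved stays moved. The work goes in short steps, Python scripts to look and compute and a tool call to move; the robot and the scene stay as the last step left them, time stands still between calls to the robot, and variables do not carry over. Pictures are saved under pics/ and viewed, and the job is handed in when it is done.

Besides the shell and the picture viewer there is one more tool, called after ">>>" in YAML: its name, and indented under it one key for each argument. send_rows: Moves the arm, as the interface text tells. Its arguments: {"type":"object","properties":{"targets":{"type":"array"},"newtons":{"type":"number"}},"required":["targets"]}

```bash
mkdir -p pics
cat > h.py <<'E'
import numpy as np, cv2
from workcell import monitor, eyes, ticket
def save(cam,fn):
    r=eyes.read_camera(cam); cv2.imwrite('pics/'+fn,r['img'][:,:,::-1]); return r
def world(r,u,v,T=None):
    K=np.array(r['camera_matrix']);z=r['z_map'][v,u]
    p=np.array([(u-K[0,2])*z/K[0,0],(v-K[1,2])*z/K[1,1],z,1])
    return (np.array(r['pose'] if T is None else T)@p)[:3]
E
python3 - <<'E'
from h import *
s=monitor.get_state();print({k:np.round(v,3).tolist() for k,v in s.items()})
for c in ['top','side']:
    r=save(c,c+'1.png')
    for n in ['pan','tray','tray_handle','blue_cap_center','white_dish_in']:
        print(c,n,[(np.round(d['xyz'],3).tolist(),round(d['conf'],2)) for d in eyes.tip_of(n,c)] if n!='tray' else [(np.round(d['xyz'],3).tolist(),round(d['conf'],2)) for d in eyes.spot_in(n,c)])
E
```

```text
{'clock': 0.0, 'joint_pos': [1.032, 0.314, 0.045, 1.304, 0.0, 1.431], 'qvel': [-0.001, 0.002, 0.0, 0.001, 0.0, 0.0], 'tau': [-0.002, -48.064, 29.853, 0.02, -0.0, 0.0], 'tcp_pos': [0.223, 0.529, 0.23], 'orientation': [0.0, 0.833, 0.553, -0.001], 'wrist_force': [-0.34, 0.124, -0.289], 'ft_torque': [-0.015, -0.007, -0.03], 'finger_gap': 0.085}
top pan [([0.496, 0.012, 0.002], 0.9)]
top tray [([0.459, -0.156, 0.07], 0.81)]
top tray_handle [([0.429, -0.265, 0.106], 0.71)]
top blue_cap_center [([0.45, -0.143, 0.077], 0.86), ([0.7, -0.203, 0.011], 0.74), ([0.55, -0.367, 0.015], 0.62)]
top white_dish_in [([0.406, 0.283, 0.004], 0.94), ([0.426, -0.264, 0.105], 0.2)]
side pan [([0.494, 0.006, -0.0], 0.65)]
side tray [([0.452, -0.165, 0.064], 0.87)]
side tray_handle []
side blue_cap_center [([0.449, -0.141, 0.071], 0.88), ([0.546, -0.365, 0.016], 0.86), ([0.695, -0.2, 0.014], 0.58)]
side white_dish_in [([0.41, 0.285, 0.004], 0.94)]
```

View pics/top1.png

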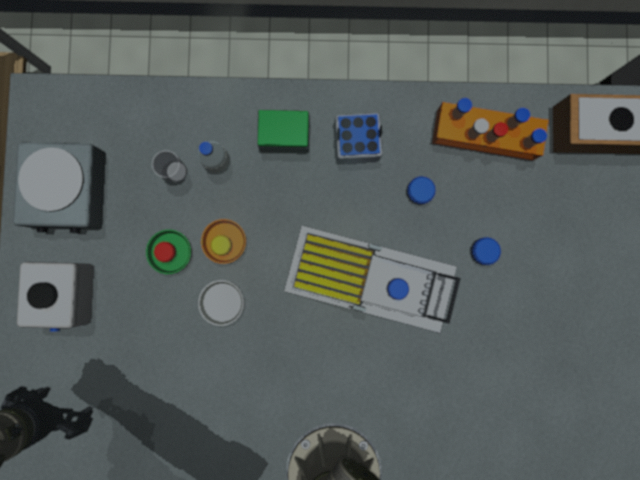

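View pics/side1.png

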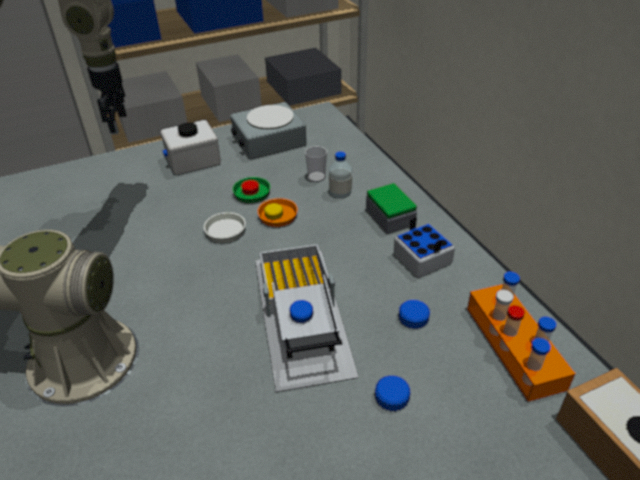

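The top view shows the tray with the blue cap at (398,289), the handle at about (445,298), the grate at (333,268) and the white dish at (221,302). The large blue caps at (421,190) and (487,251) are decoys. Next I'll refine the pan's yaw and the handle position.

Run:
```python
from h import *
r=save('top','top2.png')
im=r['img']
cv2.imwrite('pics/crop2.png',cv2.resize(im[215:345,270:480],None,fx=3.8,fy=3.8,interpolation=cv2.INTER_CUBIC)[:,:,::-1])
hsv=cv2.cvtColor(im,cv2.COLOR_RGB2HSV)
m=(hsv[...,0]>20)&(hsv[...,0]<35)&(hsv[...,1]>150)
m[:225]=0;m[310:]=0;m[:,:285]=0;m[:,385:]=0
ys,xs=np.nonzero(m);rect=cv2.minAreaRect(np.c_[xs,ys].astype(np.float32));print(rect)
T=np.array(r['pose']);print(np.round(T,3).tolist(),np.round(r['camera_matrix'],1).tolist())
# all points coloured dark near handle
P=[]
for v in range(255,340):
    for u in range(415,470):
        if im[v,u].max()<55 and r['z_map'][v,u]>0:
            p=world(r,u,v); P.append((*p,u,v))
P=np.array(P);Q=P[P[:,2]>0.085];print(len(P),len(Q))
print(np.round(Q[:,:3].min(0),3),np.round(Q[:,:3].max(0),3))
for q in Q[::6]:print(np.round(q[:3],3),q[3:])
```

```text
((333.3403625488281, 268.7406311035156), (66.89707946777344, 53.79944610595703), 15.124007225036621)
[[0.021, -0.998, 0.064, 0.489], [-1.0, -0.021, 0.002, 0.039], [-0.0, -0.064, -0.998, 1.202], [0.0, 0.0, 0.0, 1.0]] [[480.0, 0.0, 321.9], [0.0, 480.0, 240.2], [0.0, 0.0, 1.0]]
226 204
[ 0.379 -0.273  0.086] [ 0.487 -0.198  0.112]
[ 0.487 -0.231  0.091] [439. 274.]
[ 0.485 -0.242  0.095] [444. 275.]
[ 0.483 -0.249  0.095] [447. 276.]
[ 0.481 -0.258  0.102] [452. 277.]
[ 0.479 -0.263  0.102] [454. 278.]
[ 0.477 -0.266  0.109] [456. 279.]
[ 0.475 -0.27   0.108] [458. 280.]
[ 0.47  -0.27   0.108] [458. 282.]
[ 0.466 -0.266  0.109] [456. 284.]
[ 0.461 -0.265  0.11 ] [456. 286.]
[ 0.456 -0.262  0.105] [454. 288.]
[ 0.452 -0.262  0.105] [454. 290.]
[ 0.45  -0.267  0.104] [456. 291.]
[ 0.445 -0.264  0.105] [455. 293.]
[ 0.441 -0.261  0.109] [454. 295.]
[ 0.436 -0.257  0.107] [452. 297.]
[ 0.432 -0.256  0.11 ] [452. 299.]
[ 0.427 -0.255  0.108] [451. 301.]
[ 0.422 -0.256  0.104] [451. 303.]
[ 0.418 -0.252  0.11 ] [450. 305.]
[ 0.413 -0.25   0.108] [449. 307.]
[ 0.411 -0.254  0.109] [451. 308.]
[ 0.406 -0.253  0.105] [450. 310.]
[ 0.402 -0.25   0.107] [449. 312.]
[ 0.398 -0.247  0.11 ] [448. 314.]
[ 0.395 -0.251  0.106] [449. 315.]
[ 0.393 -0.247  0.11 ] [448. 316.]
[ 0.389 -0.215  0.096] [432. 317.]
[ 0.391 -0.25   0.108] [449. 317.]
[ 0.389 -0.245  0.109] [447. 318.]
[ 0.385 -0.232  0.099] [440. 319.]
[ 0.383 -0.234  0.099] [441. 320.]
[ 0.384 -0.246  0.106] [447. 320.]
[ 0.382 -0.243  0.11 ] [446. 321.]
```

View pics/crop2.png

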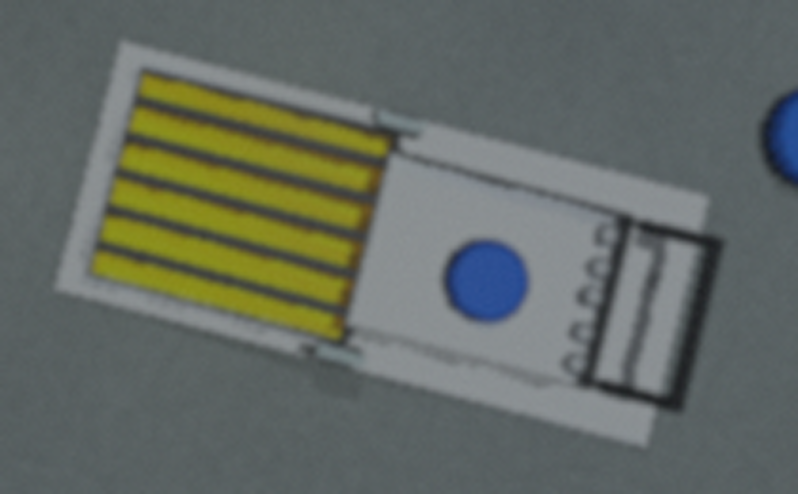

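>>> send_rows:
  targets:
    - [0.03,-0.049,0,1.1,0]
    - [0.03,-0.049,0,1.1,0]
    - [0.03,-0.049,0,1.1,0]
    - [0.03,-0.049,0,1.1,0]
    - [0.03,-0.049,0,1.1,0]
    - [0.03,-0.049,0,1.1,0]
    - [0.03,-0.049,0,1.1,0]
    - [0.03,-0.049,0,1.1,0]
    - [-0.004,-0.049,0,0,60]
    - [-0.004,-0.049,0,0,130]
    - [-0.004,-0.049,0,0,130]
    - [-0.004,-0.049,0,0,130]

```text
clock: 1.85
tcp_pos: [0.4158, -0.009, 0.2316]
orientation: [0.0, 0.788, 0.615, 0.0]
wrist_force: [1.5, -0.4, -0.3]
finger_gap: 0.0417
```

>>> send_rows:
  targets:
    - [-0.004,-0.049,0,0,130]
    - [-0.004,-0.049,0,0,130]
    - [-0.004,-0.049,0,0,130]
    - [-0.004,-0.049,0,0,130]
    - [0,0,0,0,130]
    - [0,0,0,0,130]

```text
clock: 2.45
tcp_pos: [0.3997, -0.2043, 0.2312]
orientation: [-0.0, 0.789, 0.614, 0.0]
wrist_force: [0.2, 0.3, 0.3]
finger_gap: 0.0418
```

Run:
```python
from h import *
s=monitor.get_state();print({k:np.round(v,4).tolist() for k,v in s.items() if k in('clock','joint_pos','tcp_pos','orientation','finger_gap','wrist_force')})
r=save('wrist','w1.png')
from scipy.spatial.transform import Rotation as R
q=s['orientation'];M=np.eye(4);M[:3,:3]=R.from_quat([q[1],q[2],q[3],q[0]]).as_matrix();M[:3,3]=s['tcp_pos']
x=M[:3,0];print(np.degrees(np.arctan2(x[1],x[0])))
T=M@np.array(r['T_tool_cam'])
P=[]
for v in range(0,480,2):
    for u in range(0,640,2):
        if r['z_map'][v,u]>0 and r['img'][v,u].max()<60:
            p=world(r,u,v,T)
            if 0.1<p[2]<0.12 and np.hypot(p[0]-.43,p[1]+.259)<0.08:P.append(p)
P=np.array(P);print(len(P))
if len(P):
    print(P.min(0),P.max(0),P.mean(0));c=cv2.fitLine(P[:,:2].astype(np.float32),cv2.DIST_HUBER,0,.01,.01).ravel();print(c)
print(eyes.tip_of('tray_handle','wrist'))
```

```text
{'clock': 2.45, 'joint_pos': [-0.6519, 0.0699, -0.2563, 1.2452, 0.0004, -0.4033], 'tcp_pos': [0.3997, -0.2043, 0.2312], 'orientation': [-0.0004, 0.7893, 0.614, 0.0001], 'wrist_force': [0.1813, 0.3118, 0.2661], 'finger_gap': 0.0418}
75.75806684843977
307
[ 0.37514348 -0.2667503   0.10004832] [ 0.4819386  -0.2312042   0.10901433] [ 0.40973858 -0.25275046  0.10596739]
[ 0.9753768  -0.22054505  0.4111259  -0.25360787]
[{'xyz': [0.4282, -0.2575, 0.1049], 'conf': 0.93}]
```

View pics/w1.png

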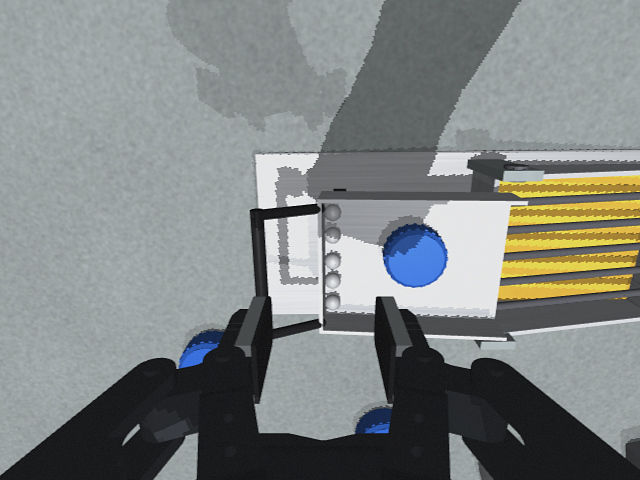

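The wrist view shows the handle bar at u≈258, the five balls at u≈332 and the cap at (415,255). The wrist measurement puts the handle at (0.428, -0.2575).

>>> send_rows:
  targets:
    - [0.014,-0.027,0,0,130]
    - [0.0145,-0.0265,0,0,130]
    - [0,0,-0.04,0,130]
    - [0,0,-0.04,0,130]
    - [0,0,-0.035,0,130]
    - [0,0,-0.03,0,130]
    - [0,0,0,0,130]
  newtons: 30

```text
clock: 3.25
tcp_pos: [0.4265, -0.2526, 0.0828]
orientation: [-0.004, 0.787, 0.617, -0.001]
wrist_force: [0.0, 0.7, 0.3]
finger_gap: 0.0421
```

Run:
```python
from h import *
r=save('wrist','w2.png')
```

```text
(no output)
```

View pics/w2.png

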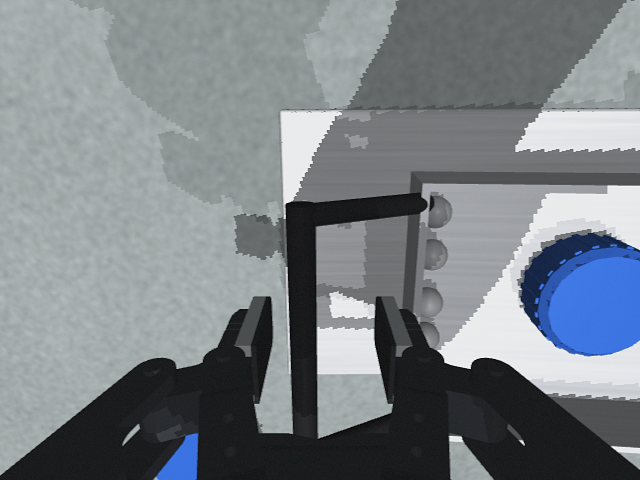

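The bar is between the fingers, slightly off centre. I'll shift 4 mm and close.

>>> send_rows:
  targets:
    - [-0.001,-0.004,0,0,170]
    - [0,0,0,0,255]
    - [0,0,0,0,255]
    - [0,0,0,0,255]
    - [0,0,0,0,255]
  newtons: 30

```text
clock: 3.8
tcp_pos: [0.4293, -0.2611, 0.0885]
orientation: [0.002, 0.788, 0.616, 0.001]
wrist_force: [1.7, 4.4, 8.0]
finger_gap: 0.0087
```

Run:
```python
import numpy as np
yh=np.array([0.242,0.970]);a0=np.arctan2(32,199);L=.201
f=lambda a:np.array([*(-L*np.cos(a0+a)*yh),L*np.sin(a0+a)])
A=np.linspace(0,1.1,19)
for a,b in zip(A,A[1:]):print(round(b,3),np.round(f(b)-f(a),4).tolist())
```

```text
0.061 [0.0006, 0.0022, 0.0121]
0.122 [0.0007, 0.003, 0.0119]
0.183 [0.0009, 0.0037, 0.0117]
0.244 [0.0011, 0.0043, 0.0114]
0.306 [0.0013, 0.005, 0.0111]
0.367 [0.0014, 0.0057, 0.0108]
0.428 [0.0016, 0.0063, 0.0104]
0.489 [0.0017, 0.0069, 0.01]
0.55 [0.0019, 0.0075, 0.0096]
0.611 [0.002, 0.008, 0.0091]
0.672 [0.0021, 0.0086, 0.0085]
0.733 [0.0023, 0.009, 0.008]
0.794 [0.0024, 0.0095, 0.0074]
0.856 [0.0025, 0.0099, 0.0068]
0.917 [0.0026, 0.0103, 0.0062]
0.978 [0.0027, 0.0107, 0.0055]
1.039 [0.0027, 0.011, 0.0048]
1.1 [0.0028, 0.0112, 0.0041]
```

>>> send_rows:
  targets:
    - [0.0003,0.0011,0.006,0,255]
    - [0.0003,0.0011,0.006,0,255]
    - [0.0004,0.0015,0.006,0,255]
    - [0.0003,0.0015,0.006,0,255]
    - [0,0,0,0,255]
    - [0.0004,0.0018,0.0058,0,255]
    - [0.0005,0.0019,0.0058,0,255]
    - [0,0,0,0,255]
    - [0,0,0,0,255]

```text
clock: 4.7
tcp_pos: [0.4312, -0.2528, 0.1226]
orientation: [0.002, 0.788, 0.615, 0.0]
wrist_force: [6.6, -0.7, -1.8]
finger_gap: 0.0086
```

>>> send_rows:
  targets:
    - [0.0005,0.0021,0.0057,0,255]
    - [0.0006,0.0022,0.0057,0,255]
    - [0.0006,0.0025,0.0056,0,255]
    - [0.0007,0.0025,0.0055,0,255]
    - [0.0007,0.0028,0.0054,0,255]
    - [0.0007,0.0029,0.0054,0,255]
    - [0.0008,0.0031,0.0052,0,255]
    - [0.0008,0.0032,0.0052,0,255]
    - [0.0008,0.0034,0.005,0,255]
    - [0.0009,0.0035,0.005,0,255]

```text
clock: 5.7
tcp_pos: [0.4377, -0.2261, 0.1768]
orientation: [0.003, 0.789, 0.615, -0.001]
wrist_force: [2.2, -5.2, -0.7]
finger_gap: 0.0084
```

Run:
```python
from h import *
s=monitor.get_state();print(s['tcp_pos'],s['finger_gap'],s['wrist_force'],s['clock'])
r=save('side','s3.png')
cv2.imwrite('pics/s3c.png',cv2.resize(r['img'][180:400,220:400],None,fx=2.7,fy=2.7)[:,:,::-1])
```

```text
[ 0.43772948 -0.22607846  0.17677015] 0.008356419227810264 [ 2.20435362 -5.19447804 -0.67749592] 5.7
```

View pics/s3c.png

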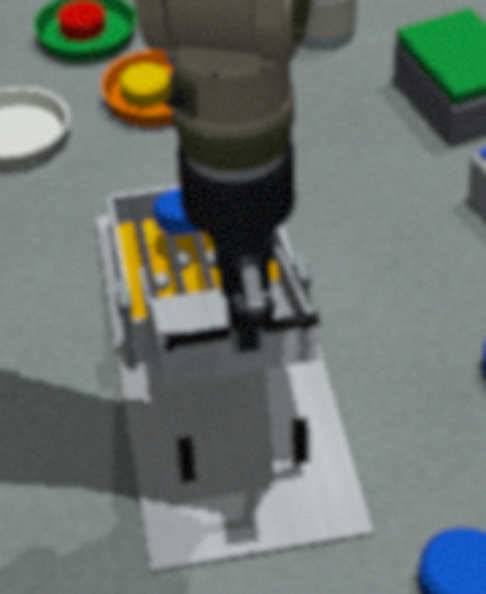

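At a tilt of about 0.5 rad the cap is already at the grate's low end, at (180,210) in the crop. Some balls are in the grate gaps. I'll continue lifting.

>>> send_rows:
  targets:
    - [0.0019,0.0075,0.0096,0,255]
    - [0.002,0.008,0.0091,0,255]
    - [0.0021,0.0086,0.0085,0,255]
    - [0.0023,0.009,0.008,0,255]
    - [0.0024,0.0095,0.0074,0,255]
    - [0.0025,0.0099,0.0068,0,255]
    - [0.0026,0.0103,0.0062,0,255]
    - [0.0027,0.0107,0.0055,0,255]
    - [0.0027,0.011,0.0048,0,255]
    - [0.0028,0.0112,0.0041,0,255]
    - [0,0,0,0,255]
    - [0,0,0,0,255]

```text
clock: 6.95
tcp_pos: [0.4613, -0.1299, 0.2483]
orientation: [0.003, 0.788, 0.615, -0.001]
wrist_force: [-3.6, -4.7, 13.7]
finger_gap: 0.0091
```

>>> send_rows:
  targets:
    - [0,0,0,0,255]
    - [0,0,0,0,255]
    - [0,0,0,0,255]

```text
clock: 7.25
tcp_pos: [0.4612, -0.1302, 0.2482]
orientation: [0.003, 0.789, 0.615, -0.001]
wrist_force: [-1.6, -4.3, 13.0]
finger_gap: 0.0089
```

Run:
```python
from h import *
s=monitor.get_state();print(s['tcp_pos'],s['finger_gap'],s['wrist_force'],s['clock'])
r=save('side','s4.png')
a=cv2.resize(r['img'][180:400,220:400],None,fx=2.2,fy=2.2)
r=save('top','t4.png')
b=cv2.resize(r['img'][215:345,270:380],None,fx=3.72,fy=3.72)
h=min(len(a),len(b));cv2.imwrite('pics/s4c.png',np.hstack([a[:h],b[:h]])[:,:,::-1])
```

```text
[ 0.46123659 -0.13020244  0.24824605] 0.008871046496100923 [-1.61663356 -4.32484513 13.00695673] 7.25
```

View pics/s4c.png

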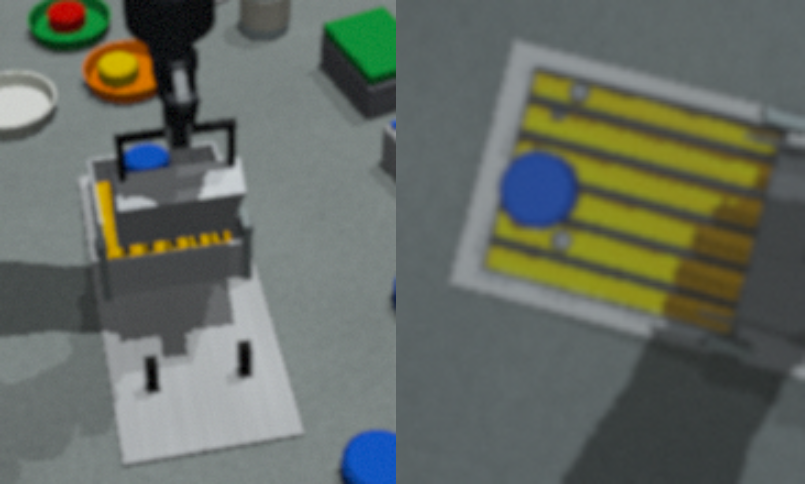

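The cap is at the grate's low end, and three balls are visible in the pan. Now I'll swing the tray back down.

>>> send_rows:
  targets:
    - [-0.0028,-0.0112,-0.0041,0,255]
    - [-0.0027,-0.011,-0.0048,0,255]
    - [-0.0027,-0.0107,-0.0055,0,255]
    - [-0.0026,-0.0103,-0.0062,0,255]
    - [-0.0025,-0.0099,-0.0068,0,255]
    - [-0.0024,-0.0095,-0.0074,0,255]
    - [-0.0023,-0.009,-0.008,0,255]
    - [-0.0021,-0.0086,-0.0085,0,255]
    - [-0.002,-0.008,-0.0091,0,255]
    - [-0.0019,-0.0075,-0.0096,0,255]
    - [-0.0017,-0.0069,-0.01,0,255]
    - [-0.0016,-0.0063,-0.0104,0,255]

```text
clock: 8.55
tcp_pos: [0.4346, -0.2376, 0.1546]
orientation: [0.001, 0.788, 0.615, 0.001]
wrist_force: [6.7, -1.8, -0.9]
finger_gap: 0.0085
```

>>> send_rows:
  targets:
    - [-0.0014,-0.0057,-0.0108,0,255]
    - [-0.0013,-0.005,-0.0111,0,255]
    - [-0.0011,-0.0043,-0.0114,0,255]
    - [-0.0009,-0.0037,-0.0117,0,255]
    - [-0.0007,-0.003,-0.0119,0,255]
    - [-0.0003,-0.0011,-0.006,0,255]
    - [-0.0003,-0.0011,-0.004,0,255]
    - [0,0,0,0,255]

```text
clock: 9.35
tcp_pos: [0.4281, -0.2606, 0.0873]
orientation: [-0.0, 0.788, 0.615, 0.001]
wrist_force: [5.6, -1.5, -1.9]
finger_gap: 0.0085
```

>>> send_rows:
  targets:
    - [0,0,0,0,130]
    - [0,0,0,0,130]
    - [0,0,0,0,130]
    - [0,0,0,0,130]
    - [0,0,0.02,0,130]
    - [0,0,0.04,0,130]
    - [0,0,0.05,0,130]
    - [0,0,0.05,0,130]
    - [0.005,0.04,0.02,0,60]
    - [0.015,0.04,0,0,0]
    - [0.015,0.04,0,0,0]
    - [0,0,0,0,0]

```text
clock: 10.55
tcp_pos: [0.4633, -0.1368, 0.2688]
orientation: [-0.0, 0.786, 0.618, 0.001]
wrist_force: [-0.1, 0.0, -0.6]
finger_gap: 0.0852
```

Run:
```python
from h import *
s=monitor.get_state();print(s['tcp_pos'],s['finger_gap'],s['wrist_force'],s['clock'])
r=save('wrist','w5.png')
print('w',[(np.round(d['xyz'],4),round(d['conf'],2)) for d in eyes.tip_of('blue_cap_center','wrist')])
r=save('top','t5.png')
for n in ['blue_cap_center','tray_handle','white_dish_in','pan']:
  print(n,[(np.round(d['xyz'],4),round(d['conf'],2)) for d in eyes.tip_of(n,'top')])
cv2.imwrite('pics/t5c.png',cv2.resize(r['img'][215:345,270:480],None,fx=3.8,fy=3.8)[:,:,::-1])
```

```text
[ 0.46332739 -0.13675848  0.26879539] 0.08522600216074985 [-0.10632702  0.03668698 -0.55362608] 10.55
w [(array([0.5015, 0.0721, 0.05  ]), 0.92), (array([ 0.6965, -0.2006,  0.0095]), 0.88), (array([ 0.5493, -0.3616,  0.0145]), 0.74)]
blue_cap_center [(array([ 0.6987, -0.2046,  0.0146]), 0.97), (array([0.5001, 0.0654, 0.0511]), 0.62), (array([ 0.5496, -0.364 ,  0.0145]), 0.52)]
tray_handle []
white_dish_in [(array([0.4079, 0.2852, 0.0069]), 0.67)]
pan [(array([ 0.493 ,  0.0121, -0.0041]), 0.69)]
```

View pics/w5.png

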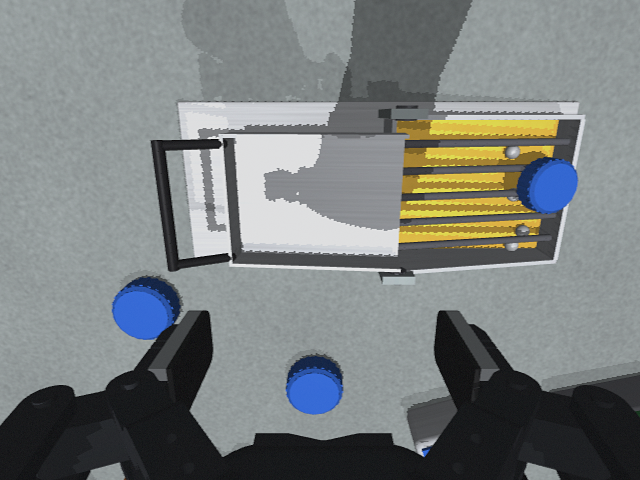

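View pics/t5c.png

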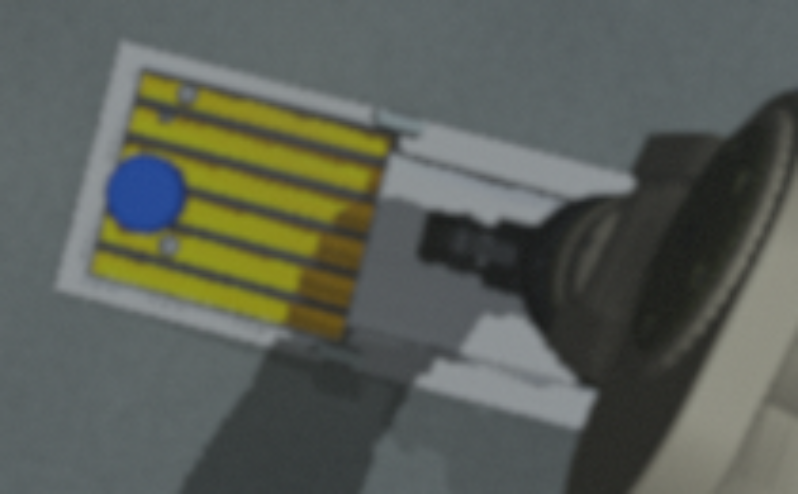

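The tray is down and empty. Four balls show in the pan, at about (512,152), (513,196), (523,230) and (511,245). The cap is at (548,185) on the grate. Next I'll measure the cap and dish centres with depth while rotating the gripper.

```bash
cat >> h.py <<'E'
from scipy.spatial.transform import Rotation as R
def tool():
    s=monitor.get_state();q=s['orientation'];M=np.eye(4);M[:3,:3]=R.from_quat([q[1],q[2],q[3],q[0]]).as_matrix();M[:3,3]=s['tcp_pos'];return M
def cap(cam,near,rad=0.05,zmin=0.03):
    M=tool();r=eyes.read_camera(cam);T=M@np.array(r['T_tool_cam']) if cam=='wrist' else np.array(r['pose'])
    hsv=cv2.cvtColor(r['img'],cv2.COLOR_RGB2HSV)
    m=(hsv[...,0]>100)&(hsv[...,0]<125)&(hsv[...,1]>120)&(r['z_map']>0)
    P=np.array([world(r,u,v,T) for v,u in zip(*np.nonzero(m))])
    P=P[(np.hypot(P[:,0]-near[0],P[:,1]-near[1])<rad)&(P[:,2]>zmin)]
    return P
E
python3 - <<'E'
from h import *
for c in ['wrist','top']:
    P=cap(c,(0.5,0.068))
    # top face: points near plane
    yh=np.array([.242,.970]);
    a,res,_,_=np.linalg.lstsq(np.c_[P,],np.ones(len(P)),rcond=None)
    zt=np.percentile(P[:,2],[50,90,99]);print(c,len(P),zt)
    (cx,cy),rr=cv2.minEnclosingCircle(P[P[:,2]>0.052][:,:2].astype(np.float32));print(cx,cy,rr, np.median(P[:,:2],axis=0))
r=eyes.read_camera('top');T=np.array(r['pose'])
im=r['img'].astype(int)
Q=[world(r,u,v,T) for v in range(270,335) for u in range(185,258) if im[v,u].min()>140 and r['z_map'][v,u]>0]
Q=np.array(Q);print(len(Q),Q.min(0),Q.max(0));print(cv2.minEnclosingCircle(Q[:,:2].astype(np.float32)))
E
```

```text
wrist 2695 [0.06121583 0.06456435 0.06592423]
0.5000278353691101 0.07223637402057648 0.026351604610681534 [0.49674029 0.06666824]
top 311 [0.06163943 0.06528401 0.06793414]
0.5003638863563538 0.07293648272752762 0.02418586052954197 [0.50024516 0.07277079]
828 [ 0.36437105  0.24548688 -0.00306699] [0.44878682 0.32853587 0.01387789]
((0.4066261649131775, 0.2861480712890625), 0.0432308092713356)
```

>>> send_rows:
  targets:
    - [0.003,0.019,0,8.2,60]
    - [0.003,0.019,0,8.2,60]
    - [0.003,0.019,0,8.2,60]
    - [0.003,0.019,0,8.2,60]
    - [0.003,0.019,0,8.2,60]
    - [0.003,0.019,0,8.2,60]
    - [0.003,0.019,0,8.2,60]
    - [0.004,0.019,0,8.2,60]
    - [0.004,0.019,0,8.2,60]
    - [0.004,0.019,0,8.2,60]
    - [0.004,0.019,0,8,60]
    - [0,0,0,0,60]

```text
clock: 12.25
tcp_pos: [0.5, 0.0695, 0.2682]
orientation: [-0.0, 0.121, 0.993, 0.0]
wrist_force: [-0.2, -1.0, -0.3]
finger_gap: 0.065
```

>>> send_rows:
  targets:
    - [0,0,-0.05,0,60]
    - [0,0,-0.05,0,60]
    - [0,0,-0.04,0,60]
    - [0,0,-0.03,0,60]
    - [0,0,0,0,60]

```text
clock: 12.75
tcp_pos: [0.4959, 0.0674, 0.0943]
orientation: [-0.004, 0.124, 0.992, -0.001]
wrist_force: [-0.4, -0.5, -1.1]
finger_gap: 0.0652
```

Run:
```python
from h import *
s=monitor.get_state();print(s['tcp_pos'],s['finger_gap'],s['wrist_force'],s['clock'],s['joint_pos'])
M=tool();print(np.degrees(np.arctan2(M[1,0],M[0,0])))
P=cap('wrist',(0.5,0.0725));print(len(P),P.min(0),P.max(0))
print(cv2.minEnclosingCircle(P[P[:,2]>0.054][:,:2].astype(np.float32)))
save('wrist','w6.png')
```

```text
[0.495865   0.0673595  0.09427611] 0.06524755205246752 [-0.37358696 -0.53723368 -1.13044837] 12.75 [-2.53523930e-02  2.64456247e-01 -3.72118811e-01  9.43015572e-01
 -3.06879432e-04 -1.34755170e+00]
165.75596950580632
7621 [0.47468213 0.04531452 0.03300689] [0.53130824 0.09682198 0.06671745]
((0.5001345276832581, 0.0721820518374443), 0.026111643761396408)
```

View pics/w6.png

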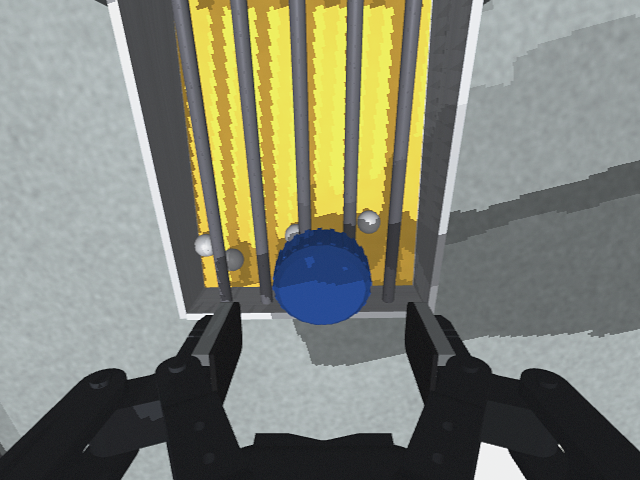

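The cap is centred laterally between the fingers at (322,277), and four balls are visible. I'll descend in steps.

>>> send_rows:
  targets:
    - [0.003,0.004,-0.015,0,60]
    - [0,0,-0.01,0,60]
    - [0,0,0,0,60]

```text
clock: 13.15
tcp_pos: [0.5028, 0.072, 0.0737]
orientation: [0.0, 0.123, 0.992, -0.0]
wrist_force: [-1.0, 0.1, 0.4]
finger_gap: 0.0654
```

>>> send_rows:
  targets:
    - [-0.001,0,-0.015,0,60]
    - [-0.001,0,-0.013,0,60]
    - [0,0,0,0,60]

```text
clock: 13.45
tcp_pos: [0.4998, 0.0721, 0.0451]
orientation: [-0.001, 0.122, 0.992, -0.0]
wrist_force: [1.8, 0.1, -0.1]
finger_gap: 0.0656
```

Run:
```python
from h import *
s=monitor.get_state();print(s['tcp_pos'],s['wrist_force'])
save('wrist','w7.png')
```

```text
[0.4998372  0.0721055  0.04507052] [ 1.8428453   0.13180043 -0.07618901]
```

View pics/w7.png

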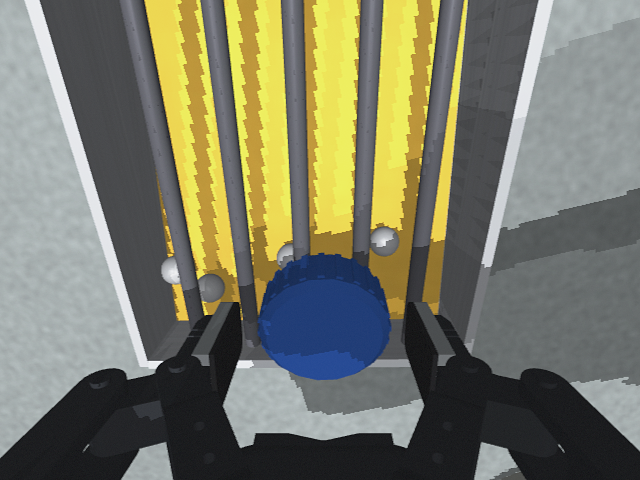

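>>> send_rows:
  targets:
    - [0,0,-0.001,0,90]
    - [0,0,0,0,130]
    - [0,0,0,0,130]
    - [0,0,0,0,130]
    - [0,0,0,0,130]
  newtons: 35

```text
clock: 14.0
tcp_pos: [0.5018, 0.0723, 0.0456]
orientation: [0.001, 0.122, 0.992, 0.0]
wrist_force: [0.6, 0.8, 6.1]
finger_gap: 0.0481
```

>>> send_rows:
  targets:
    - [0,0,0.01,0,150]
    - [0,0,0.02,0,150]
    - [0,0,0.04,0,150]
    - [0,0,0.04,0,150]
    - [0,0,0,0,150]

```text
clock: 14.5
tcp_pos: [0.5042, 0.0722, 0.1604]
orientation: [0.005, 0.122, 0.992, 0.001]
wrist_force: [-0.2, -0.8, -1.1]
finger_gap: 0.0484
```

Run:
```python
from h import *
s=monitor.get_state();print(s['tcp_pos'],s['wrist_force'])
save('wrist','w8.png')
```

```text
[0.50415832 0.07223123 0.16036066] [-0.24806733 -0.75494634 -1.11978908]
```

View pics/w8.png

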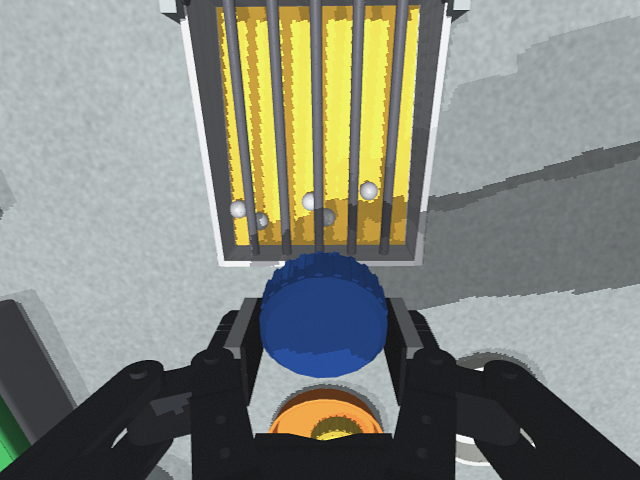

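The cap is held and all five balls are in the pan, at (238,209), (262,220), (309,201), (328,216) and (369,190). Now I'll move to the white dish.

>>> send_rows:
  targets:
    - [-0.016,0.035,0,0,150]
    - [-0.016,0.035,0,0,150]
    - [-0.016,0.035,0,0,150]
    - [-0.016,0.036,0,0,150]
    - [-0.016,0.036,0,0,150]
    - [-0.016,0.036,0,0,150]
    - [0,0,-0.03,0,150]
    - [0,0,-0.03,0,150]
    - [0,0,-0.02,0,150]
    - [0,0,0,0,150]
    - [0,0,0,0,150]

```text
clock: 15.65
tcp_pos: [0.4039, 0.2849, 0.0739]
orientation: [-0.001, 0.122, 0.992, -0.001]
wrist_force: [0.3, 0.1, 0.1]
finger_gap: 0.0484
```

Run:
```python
from h import *
s=monitor.get_state();print(s['tcp_pos'],s['wrist_force'],s['finger_gap'])
r=save('side','s9.png');save('wrist','w9.png')
print(eyes.tip_of('white_dish_in','wrist'))
cv2.imwrite('pics/s9c.png',cv2.resize(r['img'][140:280,150:330],None,fx=4,fy=4)[:,:,::-1])
```

```text
[0.40389499 0.28487851 0.07388718] [0.29621365 0.06794133 0.08687633] 0.048441596299172524
[{'xyz': [0.4014, 0.2852, 0.0055], 'conf': 0.81}]
```

View pics/s9c.png

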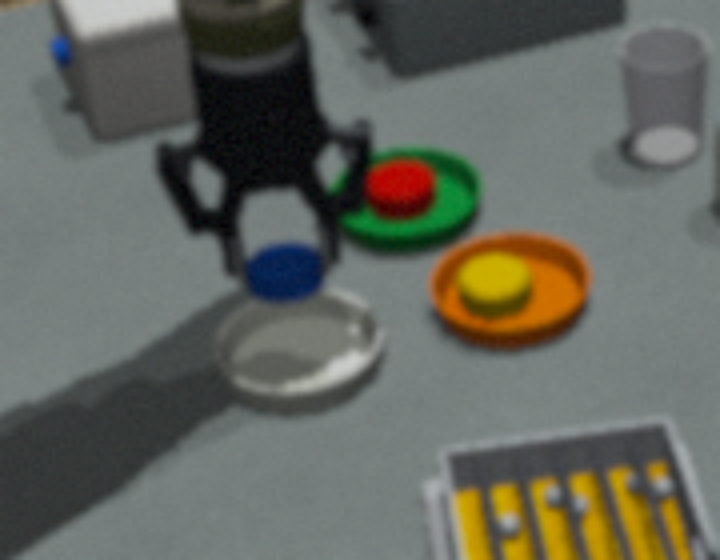

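View pics/w9.png

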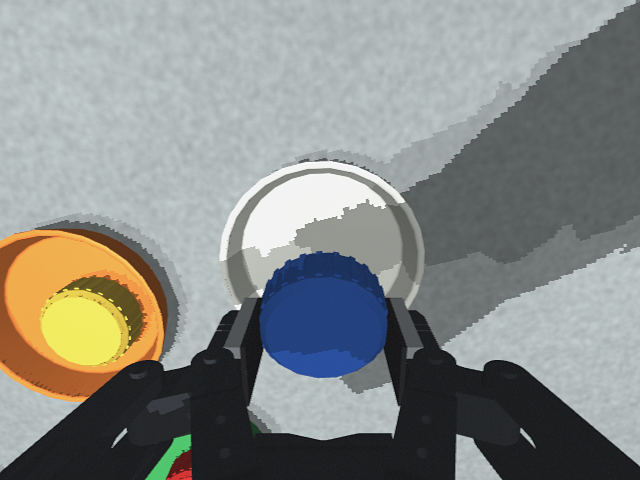

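It lines up with the white dish, so I'll lower and release.

>>> send_rows:
  targets:
    - [0.002,0,-0.03,0,150]
    - [0,0,-0.015,0,150]
    - [0,0,-0.007,0,150]
    - [0,0,0,0,150]
    - [0,0,0,0,150]

```text
clock: 16.3
tcp_pos: [0.4074, 0.2856, 0.0233]
orientation: [0.001, 0.122, 0.992, 0.0]
wrist_force: [1.3, -0.3, -0.2]
finger_gap: 0.0483
```

>>> send_rows:
  targets:
    - [0,0,-0.005,0,150]
    - [0,0,0,0,150]
    - [0,0,0,0,120]
    - [0,0,0,0,85]
    - [0,0,0,0,85]
    - [0,0,0,0,85]
    - [0,0,0.02,0,85]
    - [0,0,0.04,0,85]
    - [0,0,0.05,0,85]
    - [0,-0.03,0.05,0,85]
    - [0.01,-0.05,0.02,0,85]
    - [0,0,0,0,85]

```text
clock: 17.5
tcp_pos: [0.4186, 0.2111, 0.1921]
orientation: [0.003, 0.125, 0.992, 0.001]
wrist_force: [-0.6, 0.1, -0.5]
finger_gap: 0.0569
```

Run:
```python
from h import *
s=monitor.get_state();print(s['tcp_pos'],s['wrist_force'],s['finger_gap'])
r=save('side','s10.png')
a=cv2.resize(r['img'][140:380,150:370],None,fx=2,fy=2)
r=save('top','t10.png');b=cv2.resize(r['img'][215:345,180:480],None,fx=2.6,fy=2.6)
print([(np.round(d['xyz'],3),round(d['conf'],2)) for n in['blue_cap_center','white_dish_in','tray_handle'] for d in eyes.tip_of(n,'top')])
cv2.imwrite('pics/s10c.png',a[:,:,::-1]);cv2.imwrite('pics/t10c.png',b[:,:,::-1])
```

```text
[0.41858846 0.21109274 0.19213157] [-0.60865004  0.09707972 -0.47108625] 0.056881426667132015
[(array([ 0.698, -0.206,  0.014]), 0.93), (array([ 0.547, -0.368,  0.014]), 0.7), (array([ 0.425, -0.263,  0.102]), 0.83)]
```

View pics/s10c.png

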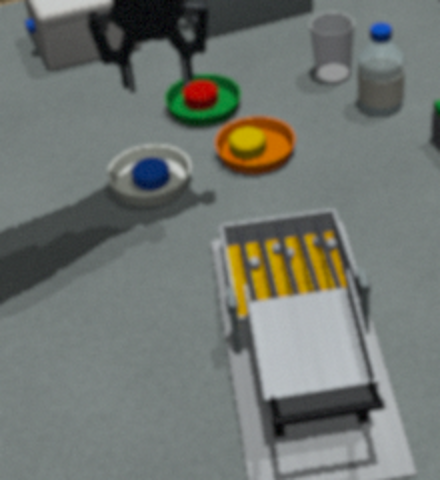

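View pics/t10c.png

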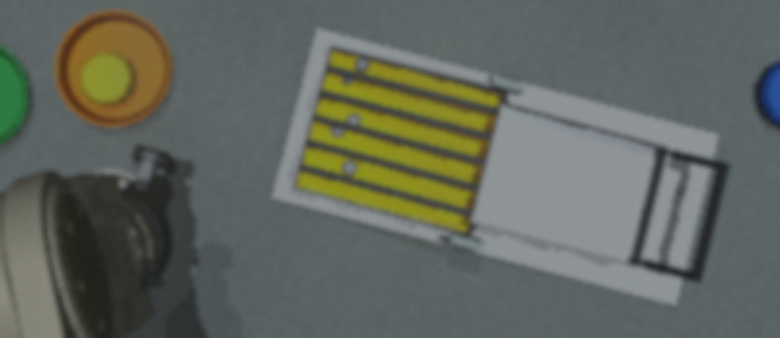

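The final pictures show the cap in the white dish at (150,172) in the side crop, the tray down and empty, and five balls in the pan. The gripper is clear of everything.

```bash
python3 -c "
from h import *
print(ticket.hand_in())"
```

```text
the job is handed in; nothing more can be done
None
```

The job is done and handed in at about 17.6 s of the 59 s allowed. I lifted the tray by its handle to about 1.1 rad, swung it back down and released it, then moved the blue cap from the grate into the white dish.

- **Tray and balls:** the last pictures show the tray down and empty. Five balls are visible in the pan.
- **Cap:** the side view shows it lying in the white dish. The top camera could not confirm this, because the arm hid the dish and the network did not report the cap or the dish there.
- **Gripper and forces:** the gripper ended open and clear of everything. The wrist forces reported stayed at or below about 15 N.

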